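Prop the plant case door on the middle hole of its stay

ROBOT

A 6-joint arm with a two-finger parallel gripper is mounted at the origin on the work surface. World frame = base frame: x ahead of the robot, y to its left, z up, the work surface at z = 0. Lengths are in m, angles in rad, forces in N, time in s.
With the tool pointing down it reaches from about 0.35 to 0.875 m from the base axis. Payload 15.5 kg.
Tool frame: the origin (TCP) lies midway between the tips of the shut fingers; the grasp point (between the pads) lies 19 mm behind it (tcp_to_grasp is the distance from the TCP to the grasp point, in m); z points along the fingers, y is the line along which they close (so a half turn about z gives the same grasp; the last joint's range is limited). The gripper opens to 85 mm and grips with 20 to 120 N. Pads are 22 mm wide; open, the fingers measure 114 mm over their backs; the gripper's body (76 mm by 85 mm) begins 54 mm behind the grasp point. The pads swing forward as they close: fully open they stand 13 mm farther back than shut.
Start: joints at [-1.427, 0.494, 1.345, -0, 1.302, -0.096], TCP at [0.148, -0.607, 0.231] pointing down, gripper open.
Joint ranges: [-2.91, 2.91], [-0.82, 2.16], [0.22, 2.67], [-1.22, 4.37], [0.12, 2.79], [-3.08, 3.08]. Speed limits (rad/s): [1.89, 1.89, 2.57, 3.01, 3.01, 3.01].

INTERFACE

Orientations are given as a unit quaternion [w, x, y, z].
In Python, from cell import get_state, capture, get_calibration, hand_in, cut_out, landmark_of, tcp_to_grasp gives the robot as it stands.
- The arm moves only by the tool step_arm, never from a script. Its argument "series" is a list of rows, each an object with "linear": the shift along the world's x, y, z each as a share of 0.075 m, from -1 to 1, a list of three; "delta_rot": the turn, a rotation vector about the world's x, y, z each as a share of 4 degrees, from -1 to 1, a list of three. In form: [{"linear": [x, y, z], "delta_rot": [rx, ry, rz]}, ...]. A call has 1 to 5 rows; each row shifts and turns the commanded pose from where the row before left it; what a row does not reach is not made up. A row lasts 1/12 s, in which the tool goes at most 41.7 mm and 7.16 degrees, less where a joint would pass 70% of its speed; a pose out of reach is approached as far as the arm can. A call with a number of a shift or a turn outside -1 to 1 is refused whole. A call with a gripper value outside its range is refused whole. "hand" is the finger opening in mm, from 0 to 85.4, set as the call begins (left out, the last holds). The fingers move at their own pace and stop on an object; "squeeze" is the grip in N (left out, the last holds). Time passes only in rows, so rows that do not move let the fingers close. It gives the time, the measured TCP pose, the force, the opening and the grip force at its end, in the units of the state.
- get_state(): the state, without advancing time (a new reading comes with each control period).
- capture(name): name is "scene" or "side" or "wrist"; returns the picture (420x560x3 uint8, red, green, blue); there is no depth.
- get_calibration(name): a dict with "fx", "fy", "cx", "cy" (pixels), "k1" (the pictures are not rectified: a ray, as slopes to the right and down, at radius r is drawn at 1 + k1 r^2 times it, then the intrinsics apply), "world_from_camera" (4x4, takes a point from camera to world coordinates). Camera axes: x right, y down, z forward; pixel columns grow to the right and rows downward; lengths in m; the calibration is good to about 2 mm. A picture is of the moment at which its call begins: read the wrist's pose just before it. get_calibration takes no time and is no camera call; for the wrist camera it gives the pose at the moment of the call.
- hand_in(): hands the job in; it is judged then, once.
Trained networks look in the newest picture that a camera, given by its name, has taken for a name from the list of things; names that differ only in an ending like _2 or _b are one class to them, and where a whole thing is asked for, a point or a joint stands for the part that bears it (a point fixed in the world has none). Each returns a list of dicts, best first, with "p" (0 to 1); they miss things now and then, are a little off and sometimes report something else, mostly with a low value. They report only what shows in the picture. A call takes as long as a camera call.
- cut_out(camera, thing): "pixels" (420x560 bool, what is visible of it) and "extent" ([left, top, right, bottom] in pixels, round what is visible of it).
- landmark_of(camera, thing): "centre" ([column, row] in pixels: a listed point, or the origin of a listed thing).
The state is a dict: "time": time; "qpos": joint angles; "dq": joint speeds; "joint_torque": joint torques, N m; "tool_pos": TCP position; "orientation": TCP orientation; "ft_force": force on the tool from outside, world axes, zero at the start; "ft_torque": the same for the moment, N m; "width": finger opening in m; "grasp_force": force on a finger pad.
Only numpy, scipy, OpenCV 4.12 (cv2) and the standard library are available. Lean on these libraries where they do the work, as an engineer would, in place of code of your own. Each camera call takes 0.05 s, during which the arm holds its last target. There are 200 camera calls.

TASK

Prop the little plant case's door open for airing with its red stay bar, which stands on edge in the wooden rack: lay the bar flat across from door to roof, its lone end hole (the eye) fully down on the tall brass pin of the door and the middle one of its five other holes fully down on the short brass peg of the roof, and let go of it. Leave everything else standing where it is.

Things in the scene. Friction and masses are not known exactly. Their poses are not given: they have to be found in the camera images.
- stay: Red metal bar 190 x 28 x 8 mm, 90 g, six 15 mm through holes along its middle line. Starts on its long edge in one of the rack's slots. Origin: centre of that edge; x along it, y through its thickness (hole axis), z across its width (middle line at z = 14 mm). Holes at x = -85 mm (the eye, alone at one end) and -19, 5, 29, 53, 77 mm (the five). Works either side up.
- stay_eye (a point): Centre of the stay's eye hole, at mid thickness (4 mm from either face); axes as the stay's.
- stay_hole3 (a point): Centre of the middle (third) one of the five holes, at mid thickness, 114 mm from the eye; axes as the stay's.
- case: White glazed plant case fixed to the table, 160 (x) x 200 (y) x 180 mm high, flat roof. Origin: centre of its underside; its front, with the door, faces its own -x. The door is 185 mm wide, 22 mm thick, its top level with the roof.
- peg_seat (a point): Foot of the short brass peg on the roof: centre of the top of its 24 mm wide, 10 mm high boss, on which the stay rests, 190 mm above the table. The peg is 10 mm thick, rises 16 mm above this point, and tapers over its last 5 mm.
- pin_seat (a point): Foot of the tall brass pin on the door's top: centre of the top of its 20 mm wide, 10 mm high boss, on which the eye rests, 190 mm above the table. The pin is 10 mm thick, rises 36 mm above this point, tapering over its last 5 mm. 130 mm from the hinge; it moves with the door.
- door_hinge (a point): Point on the door's upright hinge line, at the door's top (180 mm above the table), at the case's right end seen from the robot; the pin swings about it.
- door (a joint): Door opening angle, rad: 0 shut, growing as it swings out towards the robot (counter-clockwise seen from above), stop at 1.3. It swings freely by a push of under 1 N on the pin and stays where it is left. With the middle hole used it stands at about 0.68.
- rack: Low wooden rack fixed to the table, base plate 150 x 130 x 6 mm, three slots along its x at y = -42, 0, 42 mm, each 11 mm wide between lugs 22 mm high that stand only 50 to 73 mm either way from the middle along x. Origin: centre of its underside. The slots hold the stay, a straightedge and a sanding stick, all on edge.
- mat: Green mat fixed flat to the table, 250 (x) x 220 (y) x 3 mm thick. Origin: centre of its underside. A carton stands near its +x end and a jar near its -x end; between them a strip at least 115 mm wide along y is clear.
- jar: White jar with a black cap, 48 mm diameter, 70 mm high, standing on the mat. Origin: centre of its underside.
- straightedge: Wooden straightedge, 200 x 8 x 30 mm, on edge in a slot of the rack. Origin: centre of its lower edge, x along it.
- sanding_stick: Blue sanding stick, 180 x 8 x 26 mm, on edge in a slot of the rack. Origin: centre of its lower edge, x along it.
- spray: White bottle with black cap, 64 mm diameter, 170 mm high. Origin: centre of its underside.
- carton: Small yellow carton, 50 x 70 x 45 mm, standing on the mat. Origin: centre of its underside.
- mug: Blue mug, 76 mm diameter, 85 mm high, with a handle. Origin: centre of its underside.
- succulent: Small succulent in a terracotta pot, 46 mm across, 55 mm high, standing on the case's roof near a back corner. Origin: centre of its underside.

How it is judged:
At the end, for the whole second after the job is handed in: The stay lies flat (within 0.1 rad) and at rest, its eye down on the door's tall pin and the middle of its five holes down on the roof's short peg: each hole within 5 mm of its pin's axis and its mid thickness 1 to 8 mm above the boss (4 mm when fully down) (horizontal distance between stay_eye and pin_seat below 0.005 m and horizontal distance between stay_hole3 and peg_seat below 0.005 m and z of stay_eye in the frame of pin_seat between 0.001 and 0.008 m and z of stay_hole3 in the frame of peg_seat between 0.001 and 0.008 m and angle between the y axis of stay and the z axis of case, either way round below 0.1 rad and linear speed of stay below 0.02 m/s); the robot touches nothing.
It fails at once if a bystander (straightedge, sanding stick, jar, bottle, carton, mug or succulent) is pushed more than 30 mm or tipped over (distance of any of straightedge, sanding_stick, jar, spray, carton, mug, succulent from where it was at the start of the episode above 0.03 m or angle between any of jar, spray, mug, succulent, carton's own z axis and vertical above 0.6 rad).
It also fails if it takes over 67 s, if anything falls off the work surface, if the arm or the gripper's body presses on something with over 40 N, if the wrist force passes 120 N, or if a joint passes its speed limit or range.

## Working session

There is one attempt and no reset: what is moved stays moved. The work goes in short steps, Python scripts to look and compute and a tool call to move; the robot and the scene stay as the last step left them, time stands still between calls to the robot, and variables do not carry over. Pictures are saved under pics/ and viewed, at most 13 in all, crops included, and the job is handed in when it is done.

Besides the shell and the picture viewer there is one more tool, called after "Emit:" as name([rows], argument=value, ...), one row to a line, values as JSON. step_arm: Moves the arm, as the interface text tells. Shift numbers are shares of 0.075 m and turn numbers shares of 4 degrees, none past 1 either way. Its arguments: {"type":"object","properties":{"series":{"type":"array"},"hand":{"type":"number"},"squeeze":{"type":"number"}},"required":["series"]}

```bash
mkdir -p pics; ls
cat > h.py <<'E'
import numpy as np, cv2
from cell import *
def ray(cam,px,cal=None):
    c=cal or get_calibration(cam)
    K=np.array([[c['fx'],0,c['cx']],[0,c['fy'],c['cy']],[0,0,1.]])
    p=cv2.undistortPoints(np.array([[px]],float),K,np.array([c['k1'],0,0,0,0.]))[0,0]
    T=np.array(c['world_from_camera']); d=T[:3,:3]@np.array([p[0],p[1],1]); return T[:3,3],d
def onz(cam,px,z,cal=None):
    o,d=ray(cam,px,cal); return o+d*(z-o[2])/d[2]
def tri(rs):
    A=np.zeros((3,3));b=np.zeros(3)
    for o,d in rs:
        d=d/np.linalg.norm(d);P=np.eye(3)-np.outer(d,d);A+=P;b+=P@o
    x=np.linalg.solve(A,b)
    e=[np.linalg.norm(np.cross(x-o,d/np.linalg.norm(d))) for o,d in rs]
    return x,max(e)
def proj(cam,X,cal=None):
    c=cal or get_calibration(cam)
    T=np.linalg.inv(np.array(c['world_from_camera'])); p=T[:3,:3]@np.array(X)+T[:3,3]
    s=p[:2]/p[2]; s=s*(1+c['k1']*(s@s)); return np.array([c['fx']*s[0]+c['cx'],c['fy']*s[1]+c['cy']])
def save(cam,name):
    im=capture(cam); cv2.imwrite('pics/'+name+'.png',im[:,:,::-1]); return im
E
cat > a.py <<'E'
from h import *
np.set_printoptions(precision=4,suppress=True)
a=save('scene','s1');b=save('side','d1')
cv2.imwrite('pics/w1.png',capture('wrist')[:,:,::-1])
for t in ['stay','stay_eye','stay_hole3','case','peg_seat','pin_seat','door_hinge','rack','mat','jar','straightedge','sanding_stick','spray','carton','mug','succulent']:
    rs=[];o=[]
    for c in ['scene','side']:
        l=landmark_of(c,t)
        if l: rs.append(ray(c,l[0]['centre'])); o.append((c,np.round(l[0]['centre'],1),round(l[0]['p'],2)))
    print(t,o,*(tri(rs) if len(rs)==2 else ()))
E
python3 a.py
```

```text
pics
stay []
stay_eye [('scene', array([361.2, 185.3]), 0.63), ('side', array([211.9, 301.5]), 0.86)] [0.5763 0.2626 0.0213] 0.0007148227441135507
stay_hole3 [('scene', array([346.1, 158.1]), 0.8), ('side', array([350.8, 217.4]), 0.71)] [0.4492 0.1078 0.2285] 0.14379876290771965
case [('scene', array([325.7, 173.7]), 0.72), ('side', array([251.8, 224.5]), 0.95)] [0.5571 0.1154 0.1778] 0.004177517805362695
peg_seat [('scene', array([300.2, 221.6]), 0.81), ('side', array([267.1, 180.7]), 0.84)] [ 0.6318 -0.0461  0.1915] 0.007318758270090156
pin_seat [('scene', array([276.3, 192.2]), 0.61), ('side', array([290. , 193.8]), 0.9)] [ 0.5328 -0.0292  0.1956] 0.0009611660817774953
door_hinge [('scene', array([260.4, 238.3]), 0.56), ('side', array([292. , 168.8]), 0.83)] [ 0.6075 -0.1466  0.1875] 0.0020640630002365374
rack [('scene', array([334.3, 173.3]), 0.81), ('side', array([243.8, 324. ]), 0.7)] [ 0.4785  0.2533 -0.0062] 0.004862315968975196
mat [('scene', array([192.7, 265.4]), 0.9), ('side', array([347.8, 217.1]), 0.95)] [ 0.4588 -0.2687 -0.0115] 0.005600100882657699
jar [('scene', arra
[... 218 characters left out ...]
0.014 ] 0.003089900905688704
sanding_stick [('scene', array([324.3, 170.2]), 0.69), ('side', array([257.5, 311.7]), 0.75)] [0.4616 0.2215 0.0187] 0.0025894444746528134
spray [('scene', array([227.1, 332.6]), 0.71), ('side', array([299.9, 183.9]), 0.88)] [ 0.6834 -0.3198  0.0097] 0.0026674892177471544
carton [('scene', array([198.8, 295.1]), 0.74), ('side', array([335.2, 200.3]), 0.89)] [ 0.5398 -0.314  -0.0052] 0.0025399963863470282
mug [('scene', array([399.5, 212.3]), 0.61), ('side', array([163.9, 288.2]), 0.58)] [0.7167 0.2896 0.0086] 0.0065915110523957765
succulent [('scene', array([346.4, 238.3]), 0.77), ('side', array([216.7, 181.6]), 0.82)] [0.7479 0.0185 0.1844] 0.0056760937222288576
```

```bash
python3 -c "
from h import *
for c in ['scene','side','wrist']:
    k=get_calibration(c);print(c,{a:np.round(k[a],3).tolist() for a in k})
print(get_state(), tcp_to_grasp)"
```

```text
scene {'fx': 531.219, 'fy': 531.219, 'cx': 281.43, 'cy': 211.231, 'k1': -0.023, 'world_from_camera': [[0.648, 0.621, -0.44, 1.169], [0.762, -0.535, 0.367, -0.544], [-0.007, -0.573, -0.82, 1.282], [0.0, 0.0, 0.0, 1.0]]}
side {'fx': 384.677, 'fy': 384.677, 'cx': 285.404, 'cy': 209.923, 'k1': 0.019, 'world_from_camera': [[-0.827, -0.332, 0.454, 0.061], [-0.562, 0.513, -0.649, 0.669], [-0.018, -0.792, -0.611, 0.791], [0.0, 0.0, 0.0, 1.0]]}
wrist {'fx': 323.629, 'fy': 323.629, 'cx': 282.908, 'cy': 206.366, 'k1': -0.037, 'world_from_camera': [[0.237, -0.926, -0.293, 0.223], [-0.972, -0.226, -0.072, -0.59], [0.0, 0.302, -0.953, 0.372], [0.0, 0.0, 0.0, 1.0]]}
{'time': 1.75, 'qpos': array([-1.42748956e+00,  4.93551265e-01,  1.34553309e+00, -1.62463934e-05,
        1.30254566e+00, -9.55058956e-02]), 'dq': array([-0.00080041,  0.00057883,  0.00137871,  0.00069663,  0.00020235,
       -0.00083017]), 'joint_torque': array([-3.17827553e-04, -8.82012534e+01, -3.84260774e+01,  2.23641673e-04,
        1.04841314e-03, -2.80723361e-05]), 'tool_pos': array([ 0.14783311, -0.6072323 ,  0.23129606]), 'orientation': array([-1.84876320e-05,  9.92879273e-01,  1.19124926e-01, -8.27682294e-06]), 'ft_force': array([0.47654433, 0.20899593, 0.33613803]), 'ft_torque': array([-0.0151415 , -0.0254064 , -0.03932612]), 'grasp_force': 0.0, 'width': 0.08537716938085513} 0.0187
```

View pics/s1.png

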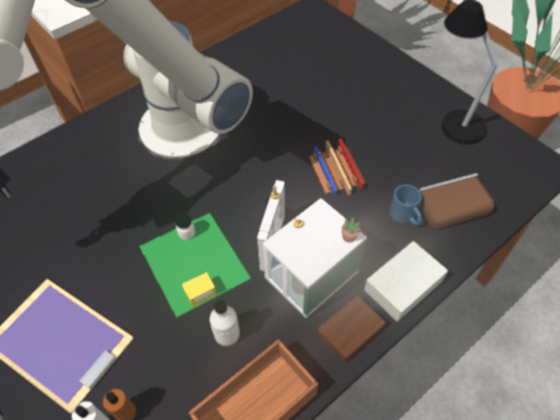

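View pics/d1.png

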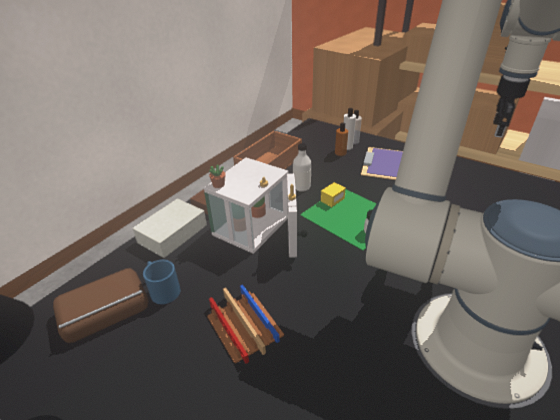

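Both views show the rack at upper right of the case. The red stay is in its outer (+y) slot, at about (350,163) in scene and (230,325) in side, with its eye at the far end. The door is partly open, with its brass pin at (276,192) in scene. I'm moving above the rack for a closer look.

Emit:
step_arm([
  {"linear": [0.28, 0.44, 0.06], "delta_rot": [0, 0, 0]},
  {"linear": [0.28, 0.44, 0.06], "delta_rot": [0, 0, 0]},
  {"linear": [0.28, 0.44, 0.06], "delta_rot": [0, 0, 0]},
  {"linear": [0.28, 0.44, 0.06], "delta_rot": [0, 0, 0]},
  {"linear": [0.28, 0.44, 0.06], "delta_rot": [0, 0, 0]},
], hand=40)

```text
time: 2.17
tool_pos: [0.2534, -0.4406, 0.254]
orientation: [0.0, 0.993, 0.119, 0.0]
ft_force: [2.1, -0.0, 0.1]
width: 0.0399
grasp_force: 0.0
```

Emit:
step_arm([
  {"linear": [0.28, 0.44, 0.06], "delta_rot": [0, 0, 0]},
  {"linear": [0.28, 0.44, 0.06], "delta_rot": [0, 0, 0]},
  {"linear": [0.28, 0.44, 0.06], "delta_rot": [0, 0, 0]},
  {"linear": [0.28, 0.44, 0.06], "delta_rot": [0, 0, 0]},
  {"linear": [0.28, 0.44, 0.06], "delta_rot": [0, 0, 0]},
])

```text
time: 2.58
tool_pos: [0.3584, -0.2756, 0.2767]
orientation: [0.0, 0.993, 0.119, 0.0]
ft_force: [1.6, -1.4, 0.4]
width: 0.0402
grasp_force: 0.0
```

Emit:
step_arm([
  {"linear": [0.28, 0.44, 0.06], "delta_rot": [0, 0, 0]},
  {"linear": [0.28, 0.44, 0.06], "delta_rot": [0, 0, 0]},
  {"linear": [0.1, 0.5, 0], "delta_rot": [0, 0, 0]},
  {"linear": [0.1, 0.5, 0], "delta_rot": [0, 0, 0]},
  {"linear": [0.1, 0.5, 0], "delta_rot": [0, 0, 0]},
])

```text
time: 3.0
tool_pos: [0.4225, -0.0969, 0.2855]
orientation: [0.0, 0.993, 0.119, 0.0]
ft_force: [1.1, -0.7, -0.5]
width: 0.04
grasp_force: 0.0
```

Emit:
step_arm([
  {"linear": [0.1, 0.5, 0], "delta_rot": [0, 0, 0]},
  {"linear": [0.1, 0.5, 0], "delta_rot": [0, 0, 0]},
  {"linear": [0.1, 0.5, 0], "delta_rot": [0, 0, 0]},
  {"linear": [0.1, 0.5, 0], "delta_rot": [0, 0, 0]},
  {"linear": [0.1, 0.5, 0], "delta_rot": [0, 0, 0]},
])

```text
time: 3.42
tool_pos: [0.4598, 0.0908, 0.2855]
orientation: [0.0, 0.993, 0.119, 0.0]
ft_force: [2.2, -1.2, 0.3]
width: 0.0396
grasp_force: 0.0
```

Emit:
step_arm([
  {"linear": [0.1, 0.5, 0], "delta_rot": [0, 0, 0]},
  {"linear": [0.1, 0.5, 0], "delta_rot": [0, 0, 0]},
  {"linear": [0.1, 0.5, 0], "delta_rot": [0, 0, 0]},
  {"linear": [0, 0, 0], "delta_rot": [0, 0, 0]},
])

```text
time: 3.75
tool_pos: [0.4831, 0.2067, 0.2852]
orientation: [-0.001, 0.993, 0.121, 0.001]
ft_force: [-1.4, -0.8, -0.5]
width: 0.0399
grasp_force: 0.0
```

```bash
cat > m.py <<'E'
from h import *
np.set_printoptions(precision=4,suppress=True)
# red bar: pixels in wrist image
def red(im):
    h=cv2.cvtColor(im,cv2.COLOR_RGB2HSV); return ((h[...,0]<6)|(h[...,0]>174))&(h[...,1]>150)&(h[...,2]>60)
if __name__=='__main__':
    s=get_state();print(s['time'],s['tool_pos'],s['orientation'])
    save('wrist','w2');cal=get_calibration('wrist')
    for t,z in [('stay',.006),('stay_eye',.02),('stay_hole3',.02),('rack',0),('straightedge',.006),('sanding_stick',.006)]:
        l=landmark_of('wrist',t)
        if l: print(t,l[0]['p'],l[0]['centre'],onz('wrist',l[0]['centre'],z,cal))
    c=cut_out('wrist','stay')
    if c: print(c[0]['p'],c[0]['extent'])
E
python3 m.py
```

```text
3.75 [0.4831 0.2067 0.2852] [-0.0009  0.9927  0.1209  0.0006]
stay 0.59 [214.8, 140.1] [0.4941 0.2965 0.006 ]
stay_eye 0.72 [253.8, 84.7] [0.5711 0.261  0.02  ]
stay_hole3 0.71 [198.4, 159.0] [0.4681 0.3099 0.02  ]
rack 0.82 [244.2, 161.5] [0.4749 0.2545 0.    ]
straightedge 0.76 [243.2, 159.0] [0.479 0.256 0.006]
sanding_stick 0.97 [267.9, 176.2] [0.4645 0.2196 0.006 ]
0.79 [169.3, 75.2, 260.9, 206.0]
```

View pics/w2.png

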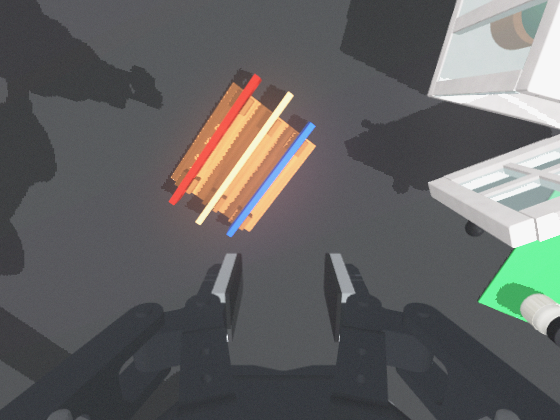

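The wrist view shows the red bar from (258,78), the eye end, to (172,203), left of the wooden straightedge. I'll fit its line precisely.

```bash
cat > f.py <<'E'
from m import *
def bar(cam,z,name=None):
    im=save(cam,name) if name else capture(cam); cal=get_calibration(cam)
    m=red(im).astype(np.uint8)
    n,l,st,_=cv2.connectedComponentsWithStats(m); i=1+np.argmax(st[1:,4]); v,u=np.where(l==i)
    P=np.array([onz(cam,(a,b),z,cal)[:2] for a,b in zip(u,v)])
    r=cv2.minAreaRect(P.astype(np.float32)*1000)
    bx=cv2.boxPoints(r)/1000; d=sorted([(np.linalg.norm(bx[1]-bx[0]),0),(np.linalg.norm(bx[2]-bx[1]),1)]); k=d[1][1]
    e=bx[k+1]-bx[k]; e=e/np.linalg.norm(e)
    return np.array(r[0])/1000,np.array(r[1]),np.degrees(np.arctan2(e[1],e[0])),st[i]
E
python3 -c "
from f import *
print(*bar('wrist',.034)); s=get_state(); print(s['tool_pos'])
R=cv2.Rodrigues
w,x,y,z=s['orientation'];print('yaw',np.degrees(np.arctan2(2*(x*y+w*z),1-2*(y*y+z*z))))
for c in ['scene']:
  for t in ['stay_eye']: print(landmark_of('wrist',t)[:1])
"
```

```text
[0.4945 0.297 ] [ 11.1217 188.8885] -23.018198 [ 164   72   91  132 1374]
[0.4824 0.2004 0.2854]
yaw 13.608909636197659
[{'centre': [246.8, 83.8], 'p': 0.88}]
```

Emit:
step_arm([
  {"linear": [0.016, 0.129, -0.22], "delta_rot": [0, 0, -0.92]},
  {"linear": [0.016, 0.129, -0.22], "delta_rot": [0, 0, -0.92]},
  {"linear": [0.016, 0.129, -0.22], "delta_rot": [0, 0, -0.92]},
  {"linear": [0.016, 0.129, -0.22], "delta_rot": [0, 0, -0.92]},
  {"linear": [0.016, 0.129, -0.22], "delta_rot": [0, 0, -0.92]},
], hand=32)

```text
time: 4.67
tool_pos: [0.4885, 0.2497, 0.2021]
orientation: [-0.0, 0.999, -0.043, 0.0]
ft_force: [0.6, 0.1, 0.4]
width: 0.0319
grasp_force: 0.0
```

Emit:
step_arm([
  {"linear": [0.016, 0.129, -0.22], "delta_rot": [0, 0, -0.92]},
  {"linear": [0.016, 0.129, -0.22], "delta_rot": [0, 0, -0.92]},
  {"linear": [0.016, 0.129, -0.22], "delta_rot": [0, 0, -0.92]},
  {"linear": [0.016, 0.129, -0.22], "delta_rot": [0, 0, -0.92]},
  {"linear": [0.016, 0.129, -0.22], "delta_rot": [0, 0, -0.92]},
])

```text
time: 5.08
tool_pos: [0.4946, 0.2981, 0.1196]
orientation: [-0.0, 0.979, -0.202, 0.0]
ft_force: [-0.2, 0.1, 0.7]
width: 0.0318
grasp_force: 0.0
```

Emit:
step_arm([
  {"linear": [0, 0, 0], "delta_rot": [0, 0, 0]},
  {"linear": [0, 0, 0], "delta_rot": [0, 0, 0]},
])

```text
time: 5.25
tool_pos: [0.494, 0.2977, 0.1199]
orientation: [0.0, 0.98, -0.199, -0.001]
ft_force: [0.1, -0.2, 0.2]
width: 0.0323
grasp_force: 0.0
```

```bash
python3 -c "
from f import *
s=get_state(); print(s['tool_pos'])
w,x,y,z=s['orientation'];print('yaw',np.degrees(np.arctan2(2*(x*y+w*z),1-2*(y*y+z*z))))
print(*bar('wrist',.034,'w3'))
"
```

```text
[0.494  0.2977 0.1199]
yaw -22.99973224423055
[0.4958 0.2983] [  7.5605 187.959 ] -23.084404 [ 275   77   12  243 2480]
```

View pics/w3.png

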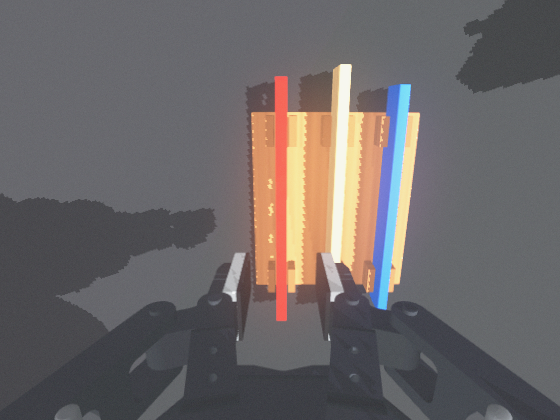

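The bar runs straight up the picture, columns 276–287, centred between the finger pads. I'll descend and grip.

Emit:
step_arm([
  {"linear": [0, 0, -0.4], "delta_rot": [0, 0, 0]},
  {"linear": [0, 0, -0.4], "delta_rot": [0, 0, 0]},
  {"linear": [0, 0, -0.4], "delta_rot": [0, 0, 0]},
  {"linear": [0, 0, -0.17], "delta_rot": [0, 0, 0]},
  {"linear": [0, 0, 0], "delta_rot": [0, 0, 0]},
])

```text
time: 5.72
tool_pos: [0.4935, 0.2968, 0.016]
orientation: [0.001, 0.98, -0.2, -0.001]
ft_force: [-1.0, -0.4, 1.2]
width: 0.032
grasp_force: 0.0
```

Emit:
step_arm([
  {"linear": [0, 0, 0], "delta_rot": [0, 0, 0]},
  {"linear": [0, 0, 0], "delta_rot": [0, 0, 0]},
  {"linear": [0, 0, 0], "delta_rot": [0, 0, 0]},
  {"linear": [0, 0, 0], "delta_rot": [0, 0, 0]},
  {"linear": [0, 0, 0], "delta_rot": [0, 0, 0]},
], hand=2, squeeze=50)

```text
time: 6.13
tool_pos: [0.4955, 0.2983, 0.0193]
orientation: [-0.001, 0.98, -0.2, 0.001]
ft_force: [0.1, -2.8, 10.0]
width: 0.0063
grasp_force: 50.8
```

Emit:
step_arm([
  {"linear": [0, 0, 0.3], "delta_rot": [0, 0, 0]},
  {"linear": [0, 0, 0.5], "delta_rot": [0, 0, 0]},
  {"linear": [0, 0, 0.5], "delta_rot": [0, 0, 0]},
  {"linear": [0, 0, 0.2], "delta_rot": [0, 0, 0]},
])

```text
time: 6.47
tool_pos: [0.496, 0.2988, 0.1356]
orientation: [-0.002, 0.98, -0.2, 0.003]
ft_force: [1.2, 0.7, 0.5]
width: 0.0066
grasp_force: 49.5
```

Emit:
step_arm([
  {"linear": [-0.16, -0.4, 0], "delta_rot": [0, 0, 0.72]},
  {"linear": [-0.16, -0.4, 0], "delta_rot": [0, 0, 0.72]},
  {"linear": [-0.16, -0.4, 0], "delta_rot": [0, 0, 0.72]},
  {"linear": [-0.16, -0.4, 0], "delta_rot": [0, 0, 0.72]},
  {"linear": [-0.16, -0.4, 0], "delta_rot": [0, 0, 0.72]},
])

```text
time: 6.88
tool_pos: [0.4338, 0.1469, 0.1311]
orientation: [-0.0, 0.997, -0.074, 0.001]
ft_force: [0.7, -0.9, -0.7]
width: 0.0066
grasp_force: 49.5
```

Emit:
step_arm([
  {"linear": [-0.16, -0.4, 0], "delta_rot": [0, 0, 0.72]},
  {"linear": [-0.16, -0.4, 0], "delta_rot": [0, 0, 0.72]},
  {"linear": [-0.16, -0.4, 0], "delta_rot": [0, 0, 0.72]},
  {"linear": [0, 0, 0], "delta_rot": [-1, 0, 0]},
  {"linear": [0, 0, 0], "delta_rot": [-1, 0, 0]},
])

```text
time: 7.3
tool_pos: [0.3988, 0.0543, 0.1313]
orientation: [0.071, 0.997, -0.003, 0.001]
ft_force: [0.3, 0.6, -1.1]
width: 0.0064
grasp_force: 49.5
```

Emit:
step_arm([
  {"linear": [0, 0, -0.2], "delta_rot": [-1, 0, 0]},
  {"linear": [0, 0, -0.2], "delta_rot": [-1, 0, 0]},
  {"linear": [0, 0, -0.2], "delta_rot": [-1, 0, 0]},
  {"linear": [0, 0, -0.2], "delta_rot": [-1, 0, 0]},
  {"linear": [0, 0, -0.2], "delta_rot": [-1, 0, 0]},
])

```text
time: 7.72
tool_pos: [0.3994, 0.0584, 0.0555]
orientation: [0.243, 0.97, -0.001, 0.002]
ft_force: [0.7, -0.3, -1.0]
width: 0.0066
grasp_force: 49.6
```

```bash
python3 -c "
from h import *
s=get_state(); print(s['tool_pos'],s['orientation'],s['width'])
save('side','d2');save('scene','s2')
a=cv2.imread('pics/d2.png')[120:400,150:430];b=cv2.imread('pics/s2.png')[80:280,180:440]
cv2.imwrite('pics/c2.png',np.hstack([cv2.resize(a,(400,400)),cv2.resize(b,(400,400))]))
"
```

```text
[0.39941606 0.05835642 0.05547764] [ 2.43128279e-01  9.69991545e-01 -7.64093932e-04  2.11172839e-03] 0.006556580601182541
```

View pics/c2.png

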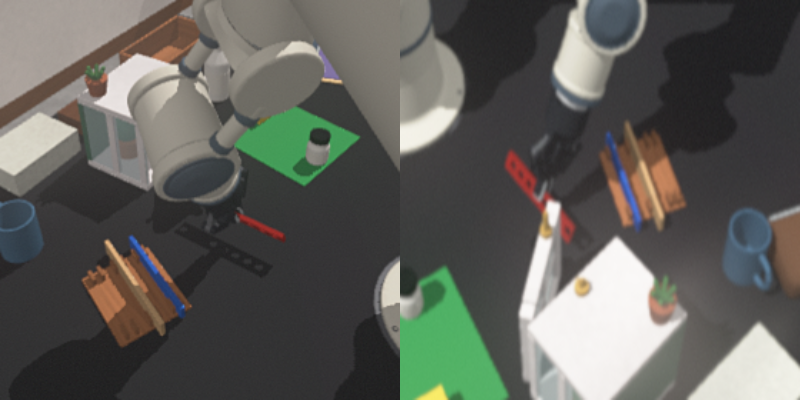

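The bar is firmly held, tilted towards +y, with clear table below it and the door edge just beyond its eye end. I'll lower it and release.

Emit:
step_arm([
  {"linear": [0, 0, -0.2], "delta_rot": [-1, 0, 0]},
  {"linear": [0, 0, -0.2], "delta_rot": [-1, 0, 0]},
  {"linear": [0, 0, -0.02], "delta_rot": [-1, 0, 0]},
  {"linear": [0, 0, 0], "delta_rot": [0, 0, 0]},
])

```text
time: 8.15
tool_pos: [0.3987, 0.0588, 0.0233]
orientation: [0.343, 0.939, -0.0, -0.0]
ft_force: [-0.3, -0.3, -0.4]
width: 0.0067
grasp_force: 49.6
```

Emit:
step_arm([
  {"linear": [0, 0, 0], "delta_rot": [0, 0, 0]},
  {"linear": [0, 0, 0], "delta_rot": [0, 0, 0]},
  {"linear": [0, 0, 0.02], "delta_rot": [0, 0, 0]},
  {"linear": [0, 0.05, 0.07], "delta_rot": [0, 0, 0]},
  {"linear": [0, 0.1, 0.14], "delta_rot": [0, 0, 0]},
], hand=22)

```text
time: 8.57
tool_pos: [0.3979, 0.0686, 0.0414]
orientation: [0.342, 0.94, -0.001, -0.0]
ft_force: [-0.2, 0.8, -0.4]
width: 0.0218
grasp_force: 0.0
```

Emit:
step_arm([
  {"linear": [0, 0.15, 0.2], "delta_rot": [0, 0, 0]},
  {"linear": [0, 0.15, 0.2], "delta_rot": [0, 0, 0]},
  {"linear": [0, 0, 0.5], "delta_rot": [1, 0, 0]},
  {"linear": [0, 0, 0.5], "delta_rot": [1, 0, 0]},
  {"linear": [0, 0, 0.5], "delta_rot": [1, 0, 0]},
])

```text
time: 8.98
tool_pos: [0.3978, 0.0922, 0.1853]
orientation: [0.24, 0.971, 0.0, 0.0]
ft_force: [2.3, -0.3, -0.2]
width: 0.022
grasp_force: 0.0
```

Emit:
step_arm([
  {"linear": [0, 0, 0.4], "delta_rot": [1, 0, 0]},
  {"linear": [0, 0, 0], "delta_rot": [1, 0, 0]},
  {"linear": [0, 0, 0], "delta_rot": [1, 0, 0]},
  {"linear": [0, 0, 0], "delta_rot": [1, 0, 0]},
  {"linear": [0, 0, 0], "delta_rot": [1, 0, 0]},
], hand=55)

```text
time: 9.4
tool_pos: [0.3984, 0.0919, 0.2148]
orientation: [0.067, 0.998, -0.001, 0.002]
ft_force: [0.2, -0.6, -0.8]
width: 0.0548
grasp_force: 0.0
```

Emit:
step_arm([
  {"linear": [0, 0, 0], "delta_rot": [1, 0, 0]},
  {"linear": [0, 0, 0], "delta_rot": [1, 0, 0]},
  {"linear": [0, 0, 0], "delta_rot": [0, 0, 0]},
])

```text
time: 9.65
tool_pos: [0.3983, 0.0908, 0.2145]
orientation: [-0.002, 1.0, -0.002, 0.001]
ft_force: [-0.8, 0.7, 0.4]
width: 0.0551
grasp_force: 0.0
```

```bash
cat > g.py <<'E'
from f import *
s=get_state(); print(s['time'],s['tool_pos'],s['orientation'])
w,x,y,z=s['orientation'];print('yaw',np.degrees(np.arctan2(2*(x*y+w*z),1-2*(y*y+z*z))))
print(*bar('wrist',.008,'w4'))
cal=get_calibration('wrist')
for t in ['stay_eye','stay_hole3']:
    l=landmark_of('wrist',t)
    if l: print(t,l[0]['p'],l[0]['centre'],onz('wrist',l[0]['centre'],.006,cal))
E
python3 g.py
```

```text
9.65 [0.3983 0.0908 0.2145] [-0.0024  1.     -0.0016  0.0013]
yaw -0.18194892506746443
[0.3974 0.0691] [ 28.5256 188.8078] -0.28627816 [ 289   88   29  170 3728]
stay_eye 0.81 [304.0, 98.3] [0.4818 0.0681 0.006 ]
stay_hole3 0.94 [299.7, 198.9] [0.3741 0.0713 0.006 ]
```

View pics/w4.png

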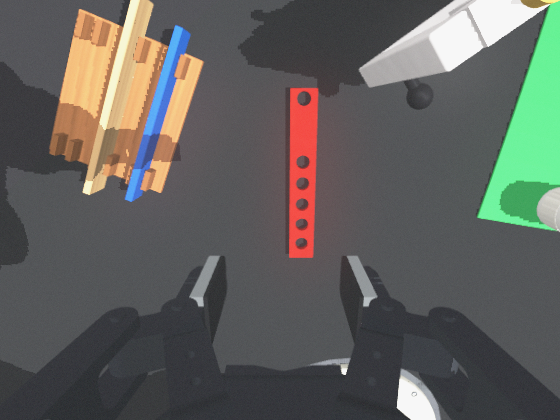

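The bar lies flat at column 303, eye at (304,98) on the far side, clear of the rack and of the door, whose free edge is at about (362,70)–(450,70). I'll check the door clearance for the regrasp and refine the pin, peg and hinge.

```bash
cat > p.py <<'E'
from f import *
cal=get_calibration('wrist')
for px in [(362,70),(375,87),(448,70),(435,37)]: print(px,onz('wrist',px,.18,cal),onz('wrist',px,.02,cal))
capture('scene');capture('side')
R={}
for t in ['peg_seat','pin_seat','door_hinge','case','succulent']:
    rs=[]
    for c in ['scene','side']:
        for l in landmark_of(c,t)[:2]:
            z={'case':0,'door_hinge':.18,'succulent':.18}.get(t,.19)
            print(t,c,round(l['p'],2),np.round(l['centre'],1),onz(c,l['centre'],z)[:2])
c=cut_out('scene','door')
E
python3 p.py
```

```text
(362, 70) [0.4924 0.0507 0.18  ] [0.5077 0.0139 0.02  ]
(375, 87) [0.4843 0.0435 0.18  ] [0.4922 0.0001 0.02  ]
(448, 70) [0.4928 0.0067 0.18  ] [ 0.5085 -0.0704  0.02  ]
(435, 37) [0.508  0.0153 0.18  ] [ 0.5377 -0.0539  0.02  ]
peg_seat scene 0.57 [299.7 221.2] [ 0.6352 -0.0411]
peg_seat side 0.65 [263.9 181. ] [ 0.6349 -0.0472]
pin_seat scene 0.66 [276.2 194.7] [ 0.5347 -0.0325]
pin_seat scene 0.55 [198.4 296. ] [ 0.6384 -0.3497]
pin_seat side 0.68 [290.5 194.9] [ 0.5338 -0.0314]
door_hinge scene 0.66 [260.2 236.9] [ 0.6019 -0.1405]
door_hinge scene 0.55 [338.9 171.5] [0.5789 0.1487]
door_hinge side 0.8 [288.3 171. ] [ 0.6154 -0.1421]
case scene 0.91 [312.7 272.9] [ 0.6922 -0.0391]
case scene 0.6 [299.4 218.5] [0.5346 0.0521]
case side 0.7 [251.  225.2] [ 0.6969 -0.0447]
succulent scene 0.67 [347.6 239.2] [0.746 0.017]
succulent side 0.6 [215.  182.2] [0.7595 0.0223]
```

Emit:
step_arm([
  {"linear": [0.04, -0.15, -0.45], "delta_rot": [0, 0, 0]},
  {"linear": [0.04, -0.14, -0.45], "delta_rot": [0, 0, 0]},
  {"linear": [0, 0, -0.45], "delta_rot": [0, 0, 0]},
  {"linear": [0, 0, -0.45], "delta_rot": [0, 0, 0]},
  {"linear": [0, 0, -0.45], "delta_rot": [0, 0, 0]},
])

```text
time: 10.87
tool_pos: [0.4045, 0.0698, 0.0433]
orientation: [-0.0, 1.0, -0.001, 0.001]
ft_force: [1.8, 0.3, -0.0]
width: 0.0547
grasp_force: 0.0
```

Emit:
step_arm([
  {"linear": [0, 0, -0.3], "delta_rot": [0, 0, 0]},
  {"linear": [0, 0, -0.15], "delta_rot": [0, 0, 0]},
  {"linear": [0, 0, -0.13], "delta_rot": [0, 0, 0]},
  {"linear": [0, 0, 0], "delta_rot": [0, 0, 0]},
])

```text
time: 11.2
tool_pos: [0.4038, 0.0699, -0.0005]
orientation: [0.0, 1.0, -0.001, -0.001]
ft_force: [-0.3, -0.6, 1.3]
width: 0.055
grasp_force: 0.0
```

Emit:
step_arm([
  {"linear": [0, 0, 0], "delta_rot": [0, 0, 0]},
  {"linear": [0, 0, 0], "delta_rot": [0, 0, 0]},
  {"linear": [0, 0, 0], "delta_rot": [0, 0, 0]},
  {"linear": [0, 0, 0], "delta_rot": [0, 0, 0]},
  {"linear": [0, 0, 0], "delta_rot": [0, 0, 0]},
], hand=20, squeeze=50)

```text
time: 11.62
tool_pos: [0.4048, 0.07, 0.0019]
orientation: [-0.0, 1.0, -0.001, 0.001]
ft_force: [-1.2, -1.2, 10.6]
width: 0.0261
grasp_force: 49.9
```

Emit:
step_arm([
  {"linear": [0, 0, 0.1], "delta_rot": [0, 0, 0]},
  {"linear": [0, 0, 0.2], "delta_rot": [0, 0, 0]},
  {"linear": [0, 0, 0.2], "delta_rot": [0, 0, 0]},
  {"linear": [0, 0, 0], "delta_rot": [0, 0, 0]},
])

```text
time: 11.95
tool_pos: [0.4053, 0.0701, 0.041]
orientation: [-0.0, 1.0, -0.001, 0.002]
ft_force: [0.9, 0.4, -1.6]
width: 0.0259
grasp_force: 49.5
```

```bash
cat > g.py <<'E'
from f import *
import sys
s=get_state(); print(s['time'],s['tool_pos'],s['orientation'],s['width'])
w,x,y,z=s['orientation'];print('yaw',np.degrees(np.arctan2(2*(x*y+w*z),1-2*(y*y+z*z))))
zb=s['tool_pos'][2]+.003
print(*bar('wrist',zb+.004,sys.argv[1])); cal=get_calibration('wrist')
for t in ['stay_eye','stay_hole3']:
    l=landmark_of('wrist',t)
    if l: print(t,l[0]['p'],l[0]['centre'],onz('wrist',l[0]['centre'],zb,cal))
E
python3 g.py w5
```

```text
11.95 [0.4053 0.0701 0.041 ] [-0.0001  1.     -0.0006  0.0016] 0.025906562054390955
yaw -0.07419453080410343
[0.4228 0.0696] [ 27.6126 140.1026] -0.33041242 [  248    77    72   292 15255]
stay_eye 0.73 [282.6, 104.7] [0.4826 0.0695 0.044 ]
```

View pics/w5.png

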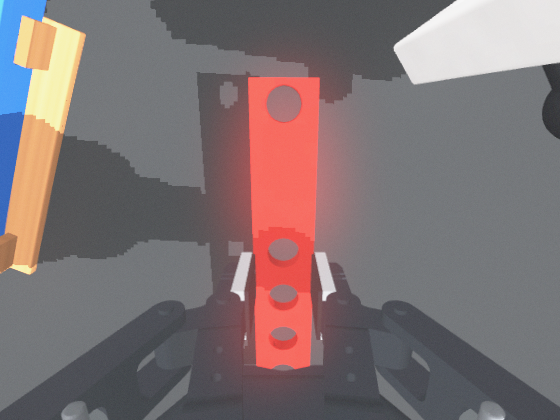

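The bar is flat between the pads with its eye at (283,104), about 77 mm ahead of the TCP along tool x. Next I'll raise it, turn it half round and hover beside the pin.

Emit:
step_arm([
  {"linear": [0, 0, 0.45], "delta_rot": [0, 0, 0]},
  {"linear": [0, 0, 0.45], "delta_rot": [0, 0, 0]},
  {"linear": [0, 0, 0.45], "delta_rot": [0, 0, 1]},
  {"linear": [0, 0, 0.45], "delta_rot": [0, 0, 1]},
  {"linear": [0, 0, 0.45], "delta_rot": [0, 0, 1]},
])

```text
time: 12.52
tool_pos: [0.4036, 0.07, 0.2084]
orientation: [-0.0, 0.994, 0.106, -0.001]
ft_force: [0.9, -0.6, -1.9]
width: 0.026
grasp_force: 49.8
```

Emit:
step_arm([
  {"linear": [0, 0, 0.45], "delta_rot": [0, 0, 1]},
  {"linear": [0, 0, 0.45], "delta_rot": [0, 0, 1]},
  {"linear": [0, 0, 0.05], "delta_rot": [0, 0, 1]},
  {"linear": [0, 0, 0], "delta_rot": [0, 0, 1]},
  {"linear": [0, 0, 0], "delta_rot": [0, 0, 1]},
])

```text
time: 12.93
tool_pos: [0.4045, 0.07, 0.2785]
orientation: [0.0, 0.961, 0.277, 0.0]
ft_force: [-0.6, 0.7, -1.0]
width: 0.0262
grasp_force: 49.8
```

Emit:
step_arm([
  {"linear": [0.08, -0.027, 0], "delta_rot": [0, 0, 1]},
  {"linear": [0.08, -0.027, 0], "delta_rot": [0, 0, 1]},
  {"linear": [0.08, -0.027, 0], "delta_rot": [0, 0, 1]},
  {"linear": [0.08, -0.027, 0], "delta_rot": [0, 0, 1]},
  {"linear": [0.08, -0.027, 0], "delta_rot": [0, 0, 1]},
])

```text
time: 13.35
tool_pos: [0.4344, 0.0598, 0.2776]
orientation: [-0.0, 0.898, 0.439, -0.001]
ft_force: [-0.1, 0.1, -0.3]
width: 0.0264
grasp_force: 49.8
```

Emit:
step_arm([
  {"linear": [0.08, -0.027, 0], "delta_rot": [0, 0, 1]},
  {"linear": [0.08, -0.027, 0], "delta_rot": [0, 0, 1]},
  {"linear": [0.08, -0.027, 0], "delta_rot": [0, 0, 1]},
  {"linear": [0.08, -0.027, 0], "delta_rot": [0, 0, 1]},
  {"linear": [0.08, -0.027, 0], "delta_rot": [0, 0, 1]},
])

```text
time: 13.77
tool_pos: [0.4644, 0.0496, 0.2776]
orientation: [-0.0, 0.808, 0.589, -0.001]
ft_force: [-0.1, -1.0, 0.5]
width: 0.026
grasp_force: 49.8
```

Emit:
step_arm([
  {"linear": [0.08, -0.027, 0], "delta_rot": [0, 0, 1]},
  {"linear": [0.08, -0.027, 0], "delta_rot": [0, 0, 1]},
  {"linear": [0.08, -0.027, 0], "delta_rot": [0, 0, 1]},
  {"linear": [0.08, -0.027, 0], "delta_rot": [0, 0, 1]},
  {"linear": [0.08, -0.027, 0], "delta_rot": [0, 0, 1]},
])

```text
time: 14.18
tool_pos: [0.4944, 0.0395, 0.2775]
orientation: [-0.001, 0.694, 0.72, -0.001]
ft_force: [-0.2, 0.2, -0.4]
width: 0.0261
grasp_force: 49.8
```

Emit:
step_arm([
  {"linear": [0.08, -0.027, 0], "delta_rot": [0, 0, 1]},
  {"linear": [0.08, -0.027, 0], "delta_rot": [0, 0, 1]},
  {"linear": [0.08, -0.027, 0], "delta_rot": [0, 0, 1]},
  {"linear": [0.08, -0.027, 0], "delta_rot": [0, 0, 1]},
  {"linear": [0.08, -0.027, 0], "delta_rot": [0, 0, 1]},
])

```text
time: 14.6
tool_pos: [0.5244, 0.0294, 0.2774]
orientation: [-0.001, 0.558, 0.83, -0.0]
ft_force: [0.1, 0.5, -0.8]
width: 0.026
grasp_force: 49.8
```

Emit:
step_arm([
  {"linear": [0.08, -0.027, 0], "delta_rot": [0, 0, 1]},
  {"linear": [0.08, -0.027, 0], "delta_rot": [0, 0, 1]},
  {"linear": [0.08, -0.027, 0], "delta_rot": [0, 0, 1]},
  {"linear": [0.08, -0.027, 0], "delta_rot": [0, 0, 1]},
  {"linear": [0.08, -0.027, 0], "delta_rot": [0, 0, 1]},
])

```text
time: 15.02
tool_pos: [0.5544, 0.0193, 0.2774]
orientation: [-0.001, 0.406, 0.914, -0.0]
ft_force: [-0.1, -0.3, -1.8]
width: 0.0263
grasp_force: 49.8
```

Emit:
step_arm([
  {"linear": [0.08, -0.027, 0], "delta_rot": [0, 0, 1]},
  {"linear": [0.08, -0.027, 0], "delta_rot": [0, 0, 1]},
  {"linear": [0.08, -0.027, 0], "delta_rot": [0, 0, 1]},
  {"linear": [0.08, -0.027, 0], "delta_rot": [0, 0, 1]},
  {"linear": [0.08, -0.027, 0], "delta_rot": [0, 0, 1]},
])

```text
time: 15.43
tool_pos: [0.5844, 0.0092, 0.2773]
orientation: [-0.001, 0.241, 0.971, -0.0]
ft_force: [0.1, 0.2, -0.3]
width: 0.0264
grasp_force: 49.8
```

Emit:
step_arm([
  {"linear": [0.08, -0.027, 0], "delta_rot": [0, 0, 1]},
  {"linear": [0.08, -0.027, 0], "delta_rot": [0, 0, 1]},
  {"linear": [0.08, -0.027, 0], "delta_rot": [0, 0, 1]},
  {"linear": [0.08, -0.027, 0], "delta_rot": [0, 0, 1]},
  {"linear": [0.08, -0.027, 0], "delta_rot": [0, 0, 1]},
])

```text
time: 15.85
tool_pos: [0.6144, -0.001, 0.2772]
orientation: [-0.001, 0.069, 0.998, 0.0]
ft_force: [0.9, -0.6, -0.1]
width: 0.0261
grasp_force: 49.8
```

Emit:
step_arm([
  {"linear": [0, 0, 0], "delta_rot": [0, 0, 1]},
  {"linear": [0, 0, 0], "delta_rot": [0, 0, 1]},
  {"linear": [0, 0, 0], "delta_rot": [0, 0, 0]},
  {"linear": [0, 0, 0], "delta_rot": [0, 0, 0]},
])

```text
time: 16.18
tool_pos: [0.6142, -0.0009, 0.2776]
orientation: [-0.001, 0.002, 1.0, 0.0]
ft_force: [-0.7, -0.7, -0.8]
width: 0.0262
grasp_force: 49.8
```

```bash
cat > q.py <<'E'
from f import *
cal=get_calibration('wrist')
for t,z in [('pin_seat',.19),('peg_seat',.19),('door_hinge',.18),('pin_seat',.226)]:
    for l in landmark_of('wrist',t)[:2]: print(t,round(l['p'],2),l['centre'],onz('wrist',l['centre'],z,cal))
E
python3 g.py w6; python3 q.py
```

```text
16.1833 [ 0.6142 -0.0009  0.2776] [-0.0007  0.0018  1.      0.0001] 0.026202061886059953
yaw 179.7972935096216
[ 0.5667 -0.0011] [27.7499 78.772 ] -0.2858732 [  249    78    70   184 10022]
stay_eye 0.91 [282.3, 105.4] [ 0.5376 -0.0014  0.2806]
stay_hole3 0.83 [280.9, 331.9] [ 0.6487 -0.0026  0.2806]
pin_seat 0.77 [234.2, 94.9] [ 0.531 -0.034  0.19 ]
door_hinge 0.71 [101.0, 201.6] [ 0.6086 -0.1435  0.18  ]
pin_seat 0.77 [234.2, 94.9] [ 0.532  -0.0288  0.226 ]
```

View pics/w6.png

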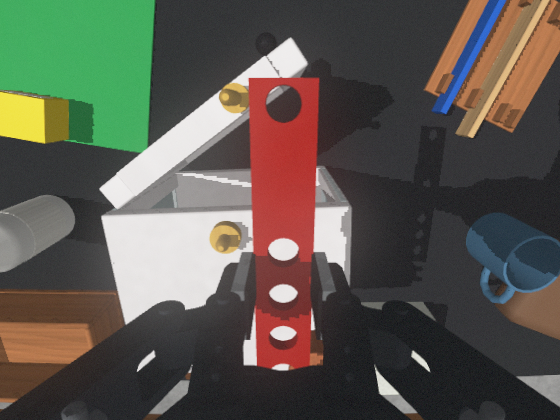

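The bar hovers to the right of both targets, with its eye at (283,103). The pin's boss is at about (238,97), the peg's at about (226,237), and both brass parts are visible. I'll fit their brass silhouettes for exact positions relative to the eye.

```bash
cat > fit.py <<'E'
from f import *
from scipy.optimize import minimize
def silh(x,y,rb,h,cal,shape):
    m=np.zeros(shape,np.uint8); a=np.linspace(0,2*np.pi,24,endpoint=False)
    for (r0,z0),(r1,z1) in [((rb,.18),(rb,.19)),((.005,.19),(.005,.185+h)),((.005,.185+h),(.003,.19+h))]:
        P=[proj('wrist',(x+r*np.cos(t),y+r*np.sin(t),z),cal) for r,z in ((r0,z0),(r1,z1)) for t in a]
        cv2.fillConvexPoly(m,cv2.convexHull((np.array(P)*16).astype(np.int32)),255,shift=4,lineType=cv2.LINE_AA)
    return m/255.
def fit(im,cal,x0,rb,h,r=30):
    hsv=cv2.cvtColor(im,cv2.COLOR_RGB2HSV)
    b=((hsv[...,0]>12)&(hsv[...,0]<26)&(hsv[...,1]>110)&(hsv[...,2]>60)).astype(float)
    rd=red(im)
    u,v=proj('wrist',(*x0,.195),cal).astype(int); W=np.zeros(b.shape); W[max(v-r,0):v+r,max(u-r,0):u+r]=1
    W[cv2.dilate(rd.astype(np.uint8),np.ones((3,3)))>0]=0
    f=lambda p:(np.abs(silh(x0[0]+p[0]/1e3,x0[1]+p[1]/1e3,rb,h,cal,b.shape)-b)*W).sum()
    best=min((minimize(f,(i,j),method='Nelder-Mead',options=dict(initial_simplex=[(i,j),(i+3,j),(i,j+3)],xatol=.05)) for i in(-3,3) for j in(-3,3)),key=lambda q:q.fun)
    return np.array(x0)+best.x/1e3,best.fun,(b*W).sum()
if __name__=='__main__':
    im=capture('wrist');cal=get_calibration('wrist')
    print('pin',*fit(im,cal,(.532,-.032),.010,.036)); print('peg',*fit(im,cal,(.635,-.044),.012,.016))
    s=get_state();print(s['tool_pos'])
    m=red(im).astype(np.uint8); n,l,st,ce=cv2.connectedComponentsWithStats(1-m)
    for i in range(1,n):
        if 150<st[i,4]<3000 and 240<ce[i][0]<325: print(st[i],ce[i],onz('wrist',ce[i],s['tool_pos'][2]+.006,cal),onz('wrist',ce[i],s['tool_pos'][2]-.002,cal))
E
python3 fit.py
```

```text
pin [ 0.5327 -0.033 ] 81.33333333333334 670.0
peg [ 0.6378 -0.0473] 455.27450980392155 447.0
[ 0.6143 -0.0009  0.2785]
[ 265   85   37   38 1071] [282.9645 103.0924] [ 0.5369 -0.0013  0.2845] [ 0.5369 -0.0013  0.2765]
[269 325  28  24 454] [281.489  335.8634] [ 0.6487 -0.0022  0.2845] [ 0.6553 -0.0023  0.2765]
```

```bash
python3 -c "
from fit import *
im=cv2.imread('pics/w6.png')[:,:,::-1].copy();cal=get_calibration('wrist')
print(onz('wrist',(226,237),.19,cal),proj('wrist',(.635,-.044,.19),cal))
for x0 in [(.640,-.043),(.633,-.043),(.637,-.05),(.645,-.043)]: print('peg',*fit(im,cal,x0,.012,.016,28))
hsv=cv2.cvtColor(im,cv2.COLOR_RGB2HSV);c=hsv[215:260:4,200:250:6];print(c[...,0]);print(c[...,1])
"
```

```text
[ 0.6347 -0.0452  0.19  ] [227.5977 237.4206]
peg [ 0.6395 -0.0478] 449.5725490196078 451.0
peg [ 0.6396 -0.0478] 449.28235294117644 451.0
peg [ 0.6391 -0.0474] 449.4274509803922 451.0
peg [ 0.6353 -0.0467] 370.19215686274515 451.0
[[ 10  15   0  10   0   8   6   8  15]
 [  0   0   8   8   8   8   8   8   0]
 [ 12   8   0  18  18  18   7   8   6]
 [  0   8   8  20  21  20  17   0   0]
 [  8   0  20  20  21  20  20   6   4]
 [ 10   0  21  21  19  19  19   8   7]
 [  0  15  21  20  17  18  18  11  10]
 [  0   8  21  19  18  19  18   4   0]
 [ 10  15  23  20  20  21  20   0   0]
 [  0   8   0  20  19  20   8 173   0]
 [  0  10   0   8   0  20   0  15   8]
 [  8 170   0   0   0  15  10  20  10]]
[[  3   4   2   3   4   4   5   4   4]
 [  3   3   4   4   4   4   4   4   4]
 [  5   4   2  87  92  86  15  10   6]
 [  3   4   4 127 131 133  89  10   7]
 [  4   3 123 128 128 131 129  16   8]
 [  3   3 126 128  92 106 109  13  11]
 [  3   4 124 112  88  96 107  13  10]
 [  3   4 126 112  95 104 108  11   3]
 [  3   2  64 125  96 129 132   8   3]
 [  3   4   3 105 125 129   4   5   3]
 [  2   3   3   4   4   3   4   5   9]
 [  4   3   4   2   3   4   3   7   7]]
```

Emit:
step_arm([
  {"linear": [-0.03, -0.21, -0.05], "delta_rot": [0, 0, 0]},
  {"linear": [-0.026, -0.213, -0.1], "delta_rot": [0, 0, 0]},
  {"linear": [0, 0, -0.1], "delta_rot": [0, 0, 0]},
  {"linear": [0, 0, -0.1], "delta_rot": [0, 0, 0]},
  {"linear": [0, 0, 0], "delta_rot": [0, 0, 0]},
])

```text
time: 17.0
tool_pos: [0.6094, -0.0323, 0.2507]
orientation: [-0.001, 0.001, 1.0, 0.0]
ft_force: [0.5, 0.7, -1.1]
width: 0.0261
grasp_force: 49.8
```

```bash
sed -i 's/>110)/>75)/' fit.py; python3 -c "
from fit import *
im=cv2.imread('pics/w6.png')[:,:,::-1].copy();cal=get_calibration('wrist')
s=get_state();T=np.array(cal['world_from_camera']);T[:3,3]+=np.array([.6142,-.0009,.2776])-s['tool_pos'];cal['world_from_camera']=T
print('pin',*fit(im,cal,(.532,-.032),.010,.036))
for x0 in [(.640,-.043),(.633,-.043)]: print('peg',*fit(im,cal,x0,.012,.016,28))
im=save('wrist','w7');cv2.imwrite('pics/c7.png',cv2.resize(im[60:300,180:390,::-1],None,fx=2.4,fy=2.4))
cal=get_calibration('wrist');print(s['tool_pos'],'pintip px',proj('wrist',(.5327,-.033,.226),cal))
"
```

```text
pin [ 0.5324 -0.0335] 62.09803921568627 710.0
peg [ 0.636  -0.0463] 118.74901960784312 792.0
peg [ 0.636  -0.0463] 118.74901960784312 792.0
[ 0.6094 -0.0323  0.2507] pintip px [282.0483 104.2188]
```

View pics/c7.png

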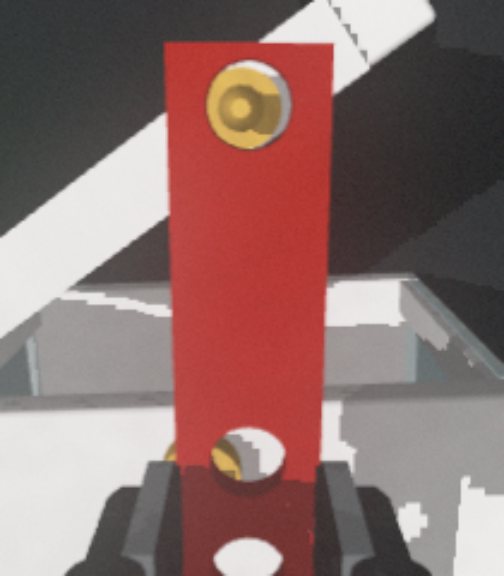

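The pin tip shows inside the eye at crop (240,106), against the eye's centre at (249,105), so the eye must go about 2 mm towards -y. I'll correct that and lower it onto the upper part of the pin.

Emit:
step_arm([
  {"linear": [0.007, -0.025, 0], "delta_rot": [0, 0, 0]},
  {"linear": [0, 0, -0.15], "delta_rot": [0, 0, 0]},
  {"linear": [0, 0, -0.15], "delta_rot": [0, 0, 0]},
  {"linear": [0, 0, 0], "delta_rot": [0, 0, 0]},
])

```text
time: 17.38
tool_pos: [0.6101, -0.0341, 0.2284]
orientation: [-0.001, 0.001, 1.0, 0.0]
ft_force: [-0.9, 0.5, -1.4]
width: 0.0261
grasp_force: 49.8
```

Emit:
step_arm([
  {"linear": [0, 0, -0.1], "delta_rot": [0, 0, 0]},
  {"linear": [0, 0, -0.1], "delta_rot": [0, 0, 0]},
  {"linear": [0, 0, 0], "delta_rot": [0, 0, 0]},
])

```text
time: 17.63
tool_pos: [0.6102, -0.0343, 0.2136]
orientation: [-0.001, 0.001, 1.0, 0.0]
ft_force: [0.0, -0.7, -0.4]
width: 0.0259
grasp_force: 49.8
```

Emit:
step_arm([
  {"linear": [-0.048, -0.049, 0], "delta_rot": [0, 0, -0.143]},
  {"linear": [-0.048, -0.049, 0], "delta_rot": [0, 0, -0.143]},
  {"linear": [-0.048, -0.049, 0], "delta_rot": [0, 0, -0.143]},
  {"linear": [0, 0, 0], "delta_rot": [0, 0, 0]},
  {"linear": [0, 0, 0], "delta_rot": [0, 0, 0]},
])

```text
time: 18.05
tool_pos: [0.5997, -0.0459, 0.2152]
orientation: [0.0, 0.016, 1.0, -0.0]
ft_force: [-0.5, 0.0, -1.3]
width: 0.0263
grasp_force: 49.8
```

```bash
python3 -c "
from fit import *
s=get_state();print(s['tool_pos'],s['ft_force'])
im=save('wrist','w8');capture('scene');capture('side');cal=get_calibration('wrist')
A=cv2.resize(im[70:370,210:350,::-1],None,fx=2,fy=2)
b=capture('scene')[:,:,::-1]
B=cv2.resize(b[150:270,230:350],(480,480),interpolation=cv2.INTER_CUBIC);B=cv2.copyMakeBorder(B,0,120,0,0,0)
cv2.imwrite('pics/c8.png',np.hstack([A,B]))
for t in ['stay_eye','stay_hole3','pin_seat','peg_seat']:
    for l in landmark_of('wrist',t)[:1]:print(t,l['p'],l['centre'])
print('peg tip/seat px',proj('wrist',(.636,-.0463,.206),cal),proj('wrist',(.636,-.0463,.19),cal))
"
```

```text
[ 0.5997 -0.0459  0.2152] [-0.4775  0.0336 -1.2888]
stay_eye 0.9 [281.0, 105.1]
stay_hole3 0.68 [280.9, 335.9]
pin_seat 0.92 [285.8, 103.9]
peg_seat 0.66 [285.3, 302.0]
peg tip/seat px [284.5305 319.897 ] [284.4121 302.9293]
```

View pics/c8.png

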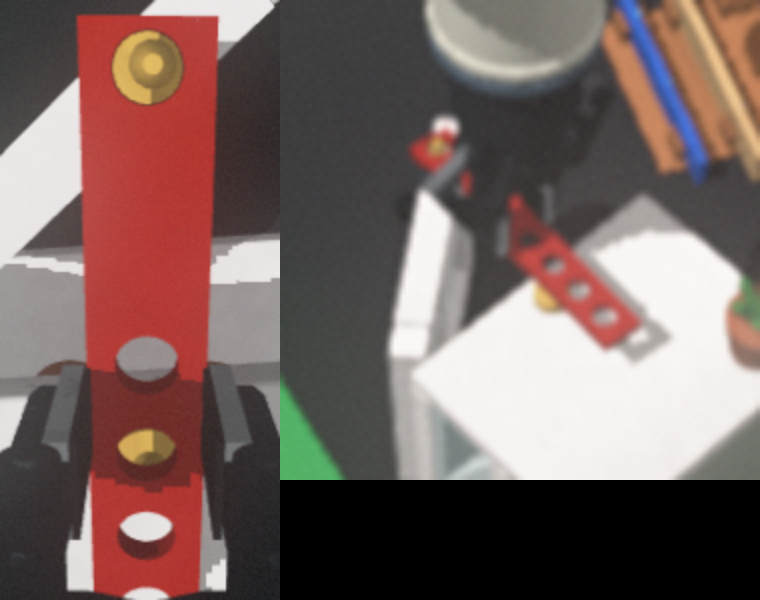

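The tall pin stands inside the eye, near its centre at crop (152,64). The peg's boss shows through the second hole, where the projection puts it if the middle hole is over the peg. I'll nudge 1 mm to +y and lower gently.

Emit:
step_arm([
  {"linear": [0, 0.015, 0], "delta_rot": [0, 0, 0]},
  {"linear": [0, 0, -0.07], "delta_rot": [0, 0, 0]},
  {"linear": [0, 0, -0.07], "delta_rot": [0, 0, 0]},
  {"linear": [0, 0, 0], "delta_rot": [0, 0, 0]},
])

```text
time: 18.78
tool_pos: [0.5993, -0.0442, 0.2029]
orientation: [-0.001, 0.016, 1.0, 0.0]
ft_force: [-0.9, 0.4, -0.9]
width: 0.0261
grasp_force: 49.8
```

Emit:
step_arm([
  {"linear": [0, 0, -0.05], "delta_rot": [0, 0, 0]},
  {"linear": [0, 0, -0.03], "delta_rot": [0, 0, 0]},
  {"linear": [0, 0, 0], "delta_rot": [0, 0, 0]},
])

```text
time: 19.03
tool_pos: [0.5996, -0.0444, 0.1976]
orientation: [-0.0, 0.016, 1.0, 0.0]
ft_force: [-0.8, 0.8, -0.4]
width: 0.0259
grasp_force: 49.8
```

Emit:
step_arm([
  {"linear": [0, 0, -0.04], "delta_rot": [0, 0, 0]},
  {"linear": [0, 0, -0.025], "delta_rot": [0, 0, 0]},
  {"linear": [0, 0, -0.015], "delta_rot": [0, 0, 0]},
  {"linear": [0, 0, 0], "delta_rot": [0, 0, 0]},
])

```text
time: 19.37
tool_pos: [0.5998, -0.0444, 0.1921]
orientation: [-0.0, 0.016, 1.0, 0.0]
ft_force: [-0.3, -0.3, -0.4]
width: 0.0264
grasp_force: 49.8
```

Emit:
step_arm([
  {"linear": [0, 0, -0.015], "delta_rot": [0, 0, 0]},
  {"linear": [0, 0, 0], "delta_rot": [0, 0, 0]},
])

```text
time: 19.53
tool_pos: [0.6, -0.0444, 0.1919]
orientation: [0.0, 0.016, 1.0, -0.0]
ft_force: [-3.8, 0.8, 8.1]
width: 0.0263
grasp_force: 50.8
```

Emit:
step_arm([
  {"linear": [0, 0, 0], "delta_rot": [0, 0, 0]},
  {"linear": [0, 0, 0], "delta_rot": [0, 0, 0]},
  {"linear": [0, 0, 0], "delta_rot": [0, 0, 0]},
  {"linear": [0, 0, 0.1], "delta_rot": [0, 0, 0]},
  {"linear": [0, 0, 0.3], "delta_rot": [0, 0, 0]},
], hand=45)

```text
time: 19.95
tool_pos: [0.5983, -0.0441, 0.2192]
orientation: [-0.003, 0.016, 1.0, 0.0]
ft_force: [-0.5, -0.2, -0.0]
width: 0.0448
grasp_force: 0.0
```

Emit:
step_arm([
  {"linear": [0, 0, 0.5], "delta_rot": [0, 0, 0]},
  {"linear": [0, 0, 0.5], "delta_rot": [0, 0, 0]},
  {"linear": [0, 0, 0.2], "delta_rot": [0, 0, 0]},
  {"linear": [0, 0, 0], "delta_rot": [0, 0, 0]},
  {"linear": [0, 0, 0], "delta_rot": [0, 0, 0]},
])

```text
time: 20.37
tool_pos: [0.6002, -0.0444, 0.3125]
orientation: [0.001, 0.016, 1.0, -0.0]
ft_force: [0.5, -0.1, -0.5]
width: 0.0449
grasp_force: 0.0
```

```bash
python3 -c "
from fit import *
s=get_state();print(s['tool_pos'],s['ft_force'])
im=save('wrist','w9');cal=get_calibration('wrist')
print(*bar('wrist',.198))
m=red(im).astype(np.uint8); n,l,st,ce=cv2.connectedComponentsWithStats(1-m)
for i in range(1,n):
    if 60<st[i,4]<3000: print(st[i],onz('wrist',ce[i],.194,cal))
cv2.imwrite('pics/c9.png',cv2.resize(im[60:360,180:400,::-1],None,fx=2,fy=2))
for t in ['stay_eye','stay_hole3','pin_seat','peg_seat']:
    for l in landmark_of('wrist',t)[:1]:print(t,l['p'],l['centre'],onz('wrist',l['centre'],.194 if 's'==t[0] else .19,cal))
"
```

```text
[ 0.6002 -0.0444  0.3125] [ 0.4927 -0.1332 -0.4738]
[ 0.5699 -0.0435] [ 27.3451 114.274 ] -1.6115819 [ 265   91   37  144 3584]
[274 178  19  19 288] [ 0.5879 -0.0445  0.194 ]
stay_eye 0.83 [281.7, 106.5] [ 0.5243 -0.0435  0.194 ]
stay_hole3 0.55 [280.7, 236.7] [ 0.6318 -0.0478  0.194 ]
pin_seat 0.8 [280.3, 103.7] [ 0.5222 -0.0445  0.19  ]
peg_seat 0.89 [280.1, 239.9] [ 0.6365 -0.0485  0.19  ]
```

View pics/c9.png

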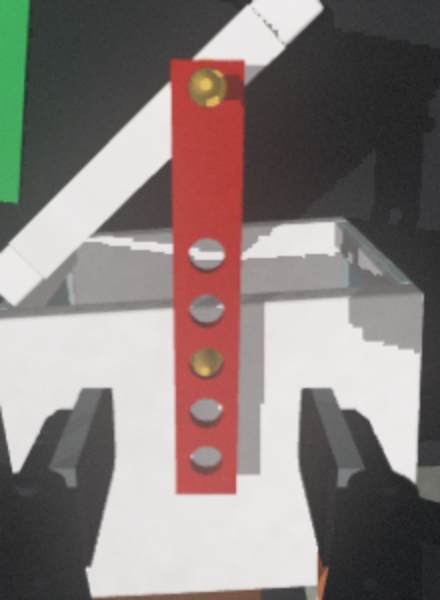

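The bar lies flat and released, with the pin up through the eye at crop (207,86) and the peg in the middle of the five holes at crop (206,361). The hole and pin positions agree, and the contact force on lowering came at seat height, so I'm handing in.

```bash
python3 -c "
from cell import *
print(hand_in())"
```

```text
the job is handed in; nothing more can be done
None
```

The stay bar is laid flat from door to roof, its eye down on the door's pin and the middle of its five holes on the roof peg, and let go; the job is handed in with the verdict not shown to me.

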